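Centre the hive soap on the scale and weigh it

TASK

The hive-shaped soap stands off centre on the small round pan of the bench scale, on a narrow foot that tips easily. With light fingertip taps, low on its side, nudge it to the middle of the pan so that it stands upright within the dark ring, without lifting it, tipping it or knocking it off. Then take the fingers away from it, press the green button on the scale right down to record the weight, let the button come up again, and leave the other things where they are.

Things in the scene. Friction and masses are not known exactly. Their poses are not given: they have to be found in the camera images.
- soap: cream-coloured moulded soap shaped like a beehive, loose, about 75 g (varies), 56 mm tall. Origin: centre of its underside; z up along its axis. Round: flat foot 22 mm in diameter and 6 mm high, flaring to the 44 mm diameter body between 6 and 14 mm of height, straight side (44 mm) from 14 to 40 mm, rounded top to 56 mm. It slides when pushed slowly low on its straight side (15 to 20 mm above its underside) and tends to topple when pushed above its mid-height.
- pan_center (a point): centre of the upper face of the scale's round metal pan, which is fixed level, 60 mm above the table, 110 mm in diameter, 6 mm thick, with no rim. A flush dark ring of 60 mm inner and 70 mm outer diameter is drawn round this point. The 44 mm soap is to stand within the ring, its axis at most 8 mm from this point. The direction of this frame's x and y axes means nothing.
- scale: white bench scale, fixed to the table. Origin: on the table, directly below the pan's centre; -x points to the scale's control side, z up. The housing reaches from x = -170 to +85 mm and y = -95 to +95 mm and is 40 mm high, with a raised console 59 mm high over its whole width from x = -170 to -102 mm; the pan stands on a 40 mm thick stem. On the console a green button at x = -136, y = -45 mm, and a small dark display beside it at y = +36 mm.
- weigh_top (a point): centre of the upper face of the round green push button (28 mm in diameter) on the scale's console, about 77 mm above the table when up; pressed straight down.
- weigh (a joint): travel of the green button in m: 0 up, 0.006 fully down. A spring of about 4 N at full travel pushes it up again.
- bar: olive-green bar of soap, loose, 80 x 55 x 30 mm, lying beside the scale; origin: centre of its underside. Not to be moved.
- stamp: wooden soap stamp, loose: block 50 x 50 x 18 mm with a turned handle 32 mm in diameter, 65 mm tall overall; origin: centre of its underside. Not to be moved.
- jar: amber jar with a white lid, loose, 56 mm in diameter, 75 mm tall; origin: centre of its underside. Not to be moved.
There are look-alikes about, which are no part of the job. What is shaped like the soap but blue or red is not meant.

How it is judged:
By the outcome, as a careful person would: the job done as asked, in the order asked, and still so for the second after the job is handed in, with the robot touching nothing.
It also fails if it takes over 58 s, if anything falls off the work surface, if the arm or the gripper's body presses on something with over 40 N, if the wrist force passes 120 N, or if a joint passes its speed limit or range.

ROBOT

A 7-joint arm with a two-finger parallel gripper is mounted at the origin on the work surface. World frame = base frame: x ahead of the robot, y to its left, z up, the work surface at z = 0. Lengths are in m, angles in rad, forces in N, time in s.
With the tool pointing down it reaches from about 0.35 to 0.9 m from the base axis. Payload 8.1 kg.
Tool frame: the origin (TCP) lies at the very end of the fingers, on their centre line; the grasp point (between the pads) lies 19 mm behind it; z points along the fingers, y is the line along which they close (so a half turn about z gives the same grasp; the last joint's range is limited). The gripper opens to 92 mm and grips with 3 to 60 N. Pads are 19 mm wide; open, the fingers measure 130 mm over their backs; the gripper's body (75 mm by 190 mm) begins 47 mm behind the grasp point.
Start: joints at [1.102, 0.434, 0.025, 1.573, -0.012, 1.134, -0.075], TCP at [0.224, -0.584, 0.188] pointing down, gripper open.
Joint ranges: [-2.62, 2.62], [-0.44, 2.09], [-1.27, 1.32], [0.08, 2.57], [-1.32, 4.46], [0.12, 2], [-2.74, 2.74]. Speed limits (rad/s): [2.22, 2.22, 3.01, 3.01, 3.14, 3.14, 3.14].

INTERFACE

Orientations are given as a unit quaternion [x, y, z, w].
In Python, from station import * gives the robot as it stands.
- The arm moves only by the tool jog_arm, never from a script. Its argument "increments" is text: rows parted by semicolons, each of 5 numbers parted by spaces: the shift along the tool's x, y, z in m, then the turn about the tool's z in degrees, then the opening, from 0 (shut) to 1 (fully open). In form: dx dy dz yaw hand; .... A call has 1 to 10 rows; each row is the pose to reach, as a shift and turn from the pose commanded when the call began, along the tool's axes at that moment; what a row does not reach only later rows make up. A row lasts 1/10 s, in which the tool goes at most 50 mm and 8.59 degrees, less where a joint would pass 70% of its speed; a pose out of reach is approached as far as the arm can. A call with a gripper value outside its range is refused whole. The fingers move at their own pace and stop on an object; "squeeze" is the grip in N (left out, the last holds). Time passes only in rows, so rows that repeat a pose let the fingers close. It gives the time, the measured TCP pose, the force, the opening and the grip force at its end, in the units of the state.
- read_state(): the state, without advancing time (a new reading comes with each control period).
- get_image(name): name is "side" or "top"; returns a dict with "color" (480x640x3 uint8, red, green, blue), "mtx" (3x3 intrinsics, pixels), "eye" and "rotation" of the camera in the world. Camera axes: x right, y down, z forward; pixel columns grow to the right and rows downward; lengths in m; the calibration is good to about 2 mm. A picture is of the moment at which its call begins. There is no depth.
- hand_in(): hands the job in; it is judged then, once.
The state is a dict: "time_s": time; "joint_positions": joint angles; "qvel": joint speeds; "joint_torque": joint torques, N m; "eef_pos": TCP position; "eef_rot": TCP orientation; "force": force on the tool from outside, world axes, zero at the start; "moment": the same for the moment, N m; "gripper_width": finger opening in m; "gripper_force": force on a finger pad.
Only numpy, scipy, OpenCV 4.12 (cv2) and the standard library are available. Lean on these libraries where they do the work, as an engineer would, in place of code of your own. Each camera call takes 0.05 s, during which the arm holds its last target. There are 200 camera calls.

## Working session

There is one attempt and no reset: what is moved stays moved. The work goes in short steps, Python scripts to look and compute and a tool call to move; the robot and the scene stay as the last step left them, time stands still between calls to the robot, and variables do not carry over. Pictures are saved under pics/ and viewed, at most 10 in all, crops included, and the job is handed in when it is done.

Besides the shell and the picture viewer there is one more tool, called after "Call:" by a JSON object that holds its "name" and its "arguments", one argument or row to a line. jog_arm: Moves the arm, as the interface text tells. Its arguments: {"type":"object","properties":{"increments":{"type":"string"},"squeeze":{"type":"number"}},"required":["increments"]}

```bash
mkdir -p pics; python3 - <<'E'
from station import *
import cv2
for n in("side","top"):
    d=get_image(n); cv2.imwrite(f"pics/{n}0.png",d["color"][:,:,::-1]); print(n,d["mtx"].tolist(),d["eye"],d["rotation"])
s=read_state(); print({k:s[k] for k in("time_s","eef_pos","eef_rot","force","gripper_width")})
E
```

```text
side [[616.052775335374, 0.0, 311.0518247908752], [0.0, 616.052775335374, 232.6328928489699], [0.0, 0.0, 1.0]] [ 0.44991987 -0.51263502  0.750013  ] [ 0.93113471 -0.12196954  0.04790838 -0.34031805]
top [[504.301486702349, 0.0, 322.5848583045563], [0.0, 504.301486702349, 235.25811847196138], [0.0, 0.0, 1.0]] [0.5431938  0.04213262 0.81476009] [-0.70331862  0.70997898 -0.02209532  0.02801008]
{'time_s': 0.1, 'eef_pos': array([ 0.22331369, -0.58319798,  0.18763855]), 'eef_rot': array([ 9.83330155e-01,  1.81827711e-01, -1.89667918e-04, -6.74121044e-04]), 'force': array([-0.25897198, -0.76141404, -0.14416883]), 'gripper_width': 0.0921699350856378}
```

View pics/side0.png

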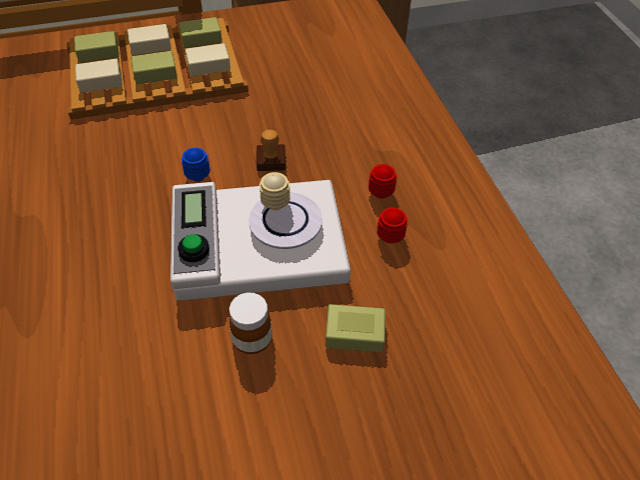

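View pics/top0.png

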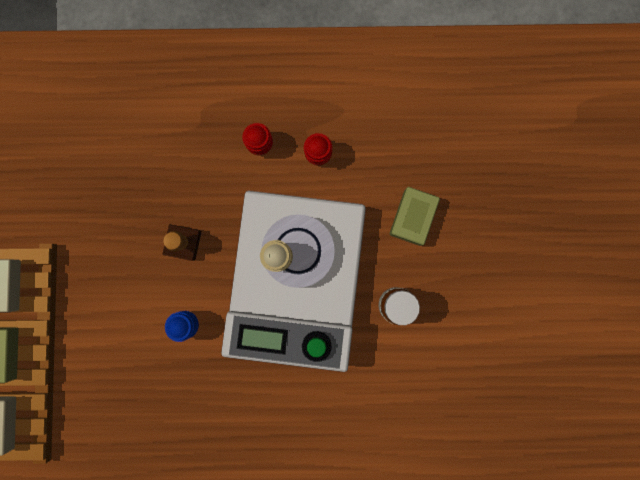

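The cream hive soap is at top (276,256) and side (275,190), on the pan. The look-alikes are blue at top (181,326) and red at top (257,139) and (318,149). Only the cream one on the pan fits, and I'll confirm that in a crop while measuring.

```bash
cat > h.py <<'E'
from station import *
import cv2, numpy as np
from scipy.spatial.transform import Rotation as R
def ray(d,uv,z):
    v=R.from_quat(d["rotation"]).apply(np.linalg.inv(d["mtx"])@[uv[0],uv[1],1]); e=np.array(d["eye"]); return e+v*(z-e[2])/v[2]
def blob(d,lo,hi,box):
    h=cv2.cvtColor(d["color"],cv2.COLOR_RGB2HSV); m=cv2.inRange(h,lo,hi); k=np.zeros_like(m); x0,y0,x1,y1=box; k[y0:y1,x0:x1]=m[y0:y1,x0:x1]
    k=cv2.morphologyEx(k,cv2.MORPH_OPEN,np.ones((3,3)))
    c=cv2.findContours(k,cv2.RETR_EXTERNAL,cv2.CHAIN_APPROX_NONE)[0]
    return max(c,key=cv2.contourArea)
def soap(d,box=(230,200,360,300)):
    return blob(d,(15,60,90),(32,255,255),box)
def cam2px(d,P):
    p=R.from_quat(d["rotation"]).inv().apply(np.array(P)-d["eye"])@np.array(d["mtx"]).T; return p[...,:2]/p[...,2:]
E
python3 - <<'E'
from h import *
t=get_image("top"); s=get_image("side")
for d,b,bb in((t,(230,200,360,300),(295,325,340,365)),(s,(240,160,320,215),(175,225,212,265))):
    c=soap(d,b); (x,y),r=cv2.minEnclosingCircle(c); print("soap px",x,y,r,cv2.boundingRect(c),ray(d,(x,y),.093))
    g=blob(d,(50,100,50),(75,255,255),bb); e=cv2.fitEllipse(g); print("btn",e,ray(d,e[0],.077))
# pan: brightness/hue look
h=cv2.cvtColor(t["color"],cv2.COLOR_RGB2HSV)
print("row250",[tuple(map(int,h[250,x])) for x in range(255,360,4)])
dark=blob(t,(0,0,0),(179,255,70),(270,222,328,280)); print("ring",cv2.boundingRect(dark),cv2.fitEllipse(dark))
im=cv2.resize(t["color"][180:380,200:380],None,fx=3,fy=3,interpolation=cv2.INTER_CUBIC)
im2=cv2.resize(s["color"][150:300,160:360],(540,405))[:, :250]
cv2.imwrite("pics/crop.png",im[:,:,::-1])
E
```

```text
soap px 275.4449462890625 255.27064514160156 15.935629844665527 (260, 240, 31, 32) [0.56639177 0.11570535 0.093     ]
btn ((315.7946472167969, 347.22247314453125), (17.895692825317383, 18.308795928955078), 159.77671813964844) [0.43360917 0.05935208 0.077     ]
soap px 273.0 189.0 18.027854919433594 (259, 172, 31, 33) [0.56548198 0.11876281 0.093     ]
btn ((191.32814025878906, 241.86312866210938), (14.619603157043457, 19.9165096282959), 69.58712768554688) [0.43398175 0.06206309 0.077     ]
row250 [(20, 17, 178), (18, 17, 177), (21, 101, 166), (23, 65, 164), (22, 66, 163), (22, 67, 157), (21, 73, 133), (22, 72, 103), (21, 102, 163), (19, 46, 77), (130, 9, 87), (160, 18, 87), (138, 14, 93), (138, 14, 91), (165, 6, 92), (150, 10, 98), (104, 142, 27), (144, 8, 157), (150, 12, 153), (150, 12, 149), (17, 16, 110), (12, 12, 105), (12, 12, 106), (10, 17, 179), (14, 16, 173), (14, 16, 178), (13, 20, 112)]
ring (286, 246, 35, 28) ((297.6836853027344, 251.184326171875), (41.786800384521484, 43.298583984375), 78.29273223876953)
```

View pics/crop.png

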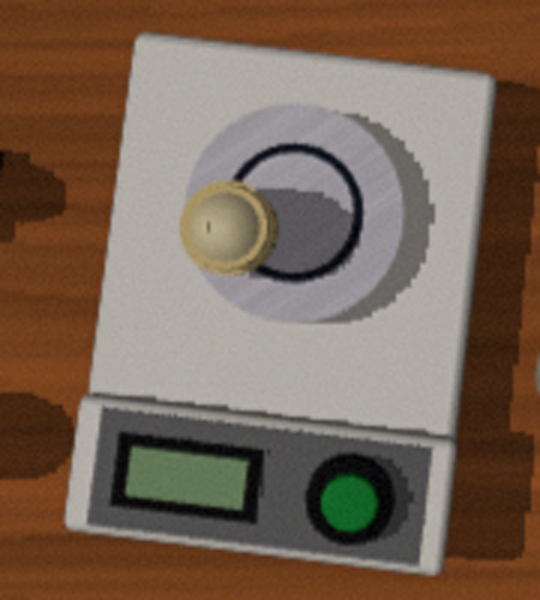

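The crop confirms the cream hive soap at crop (228,227), standing at the left of the ring, whose centre is near crop (296,212). The blue and red ones stand on the table. Next I'll refine the ring centre.

```bash
python3 - <<'E'
from h import *
for n,box in(("top",(262,215,340,290)),("side",(255,195,318,243))):
    d=get_image(n); h=cv2.cvtColor(d["color"],cv2.COLOR_RGB2HSV)
    m=np.zeros(h.shape[:2],bool); x0,y0,x1,y1=box; m[y0:y1,x0:x1]=(h[y0:y1,x0:x1,2]<62)
    v,u=np.nonzero(m); P=np.array([ray(d,p,.06)[:2] for p in zip(u,v)])
    c=P.mean(0)
    from scipy.optimize import least_squares as L
    f=L(lambda c:np.hypot(*(P-c).T)-.0325,c,loss="soft_l1",f_scale=.001); print(n,len(P),f.x,np.abs(f.fun).mean())
E
```

```text
top 281 [0.57472547 0.08609094] 0.001089146291911829
side 205 [0.57557821 0.08750185] 0.0009806415963216828
```

Call:
{"name": "jog_arm", "arguments": {
  "increments": "0.02 -0.02 -0.03 0 0; 0.06 -0.06 -0.06 0 0; 0.1 -0.1 -0.06 0 0; 0.135 -0.14 -0.06 0 0; 0.17 -0.175 -0.06 0 0; 0.205 -0.21 -0.06 0 0; 0.24 -0.245 -0.06 0 0; 0.27 -0.28 -0.06 0 0; 0.3 -0.31 -0.06 0 0; 0.32 -0.33 -0.06 4 0",
  "squeeze": 10
}}

```text
time_s: 1.3
eef_pos: [0.4051, -0.1579, 0.2487]
eef_rot: [0.989, 0.148, 0.0, 0.0]
force: [0.7, -0.8, 0.4]
gripper_width: 0.0164
gripper_force: 0.0
```

Call:
{"name": "jog_arm", "arguments": {
  "increments": "0.025 -0.03 0 0 0; 0.055 -0.065 0 0 0; 0.085 -0.1 0 0 0; 0.115 -0.14 0 0 0; 0.145 -0.175 0 0 0; 0.175 -0.21 0 0 0; 0.2 -0.245 0 0 0; 0.22 -0.27 0 0 0; 0.234 -0.285 0 0 0; 0.234 -0.285 0 0 0"
}}

```text
time_s: 2.3
eef_pos: [0.5452, 0.1832, 0.2479]
eef_rot: [0.989, 0.149, -0.0, -0.001]
force: [0.2, -0.1, 0.7]
gripper_width: 0.0006
gripper_force: 0.0
```

Call:
{"name": "jog_arm", "arguments": {
  "increments": "0 0 0.03 0 0; 0 0 0.065 0 0; 0 0 0.1 0 0; 0 0 0.13 0 0; 0 0 0.15 0 0; 0 0 0.165 0 0; 0 0 0.172 0 0; 0 0 0.176 0 0; 0 0 0.176 0 0; 0 0 0.176 0 0"
}}

```text
time_s: 3.3
eef_pos: [0.5456, 0.1798, 0.0731]
eef_rot: [0.989, 0.147, 0.001, -0.0]
force: [0.1, 0.4, -0.3]
gripper_width: 0.0007
gripper_force: 0.0
```

```bash
python3 - <<'E'
from h import *
s=get_image("side"); c=soap(s,(240,160,320,240)); print(cv2.boundingRect(c)); t=get_image("top"); c2=soap(t);print(cv2.minEnclosingCircle(c2))
im=np.hstack([cv2.resize(d["color"][a:a+150,b:b+130],None,fx=3,fy=3) for d,a,b in((s,120,220),(t,180,230))]); cv2.imwrite("pics/a.png",im[:,:,::-1])
st=read_state();print(st["eef_pos"],st["force"])
E
```

```text
(260, 172, 30, 38)
((263.0, 259.5), 7.159010887145996)
[0.54559156 0.17994969 0.07313625] [-0.0512969  -0.04042529 -0.57143343]
```

View pics/a.png

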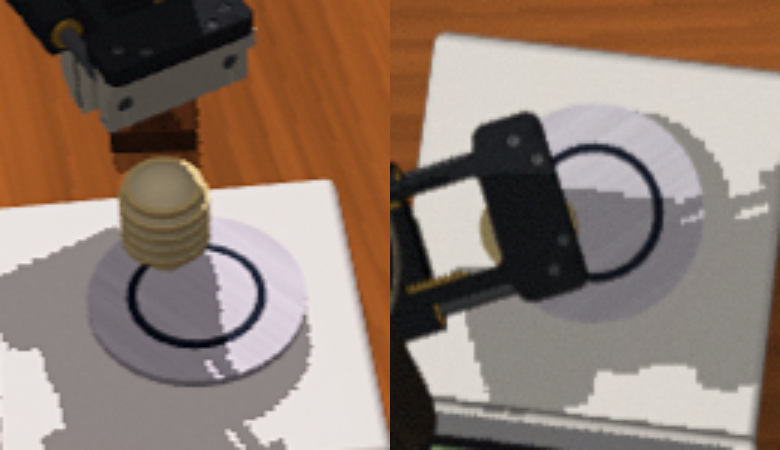

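Side view: the soap at crop (165,213) stands upright and the closed fingers are hidden behind it. The gripper covers the soap in the top view, so I'll track it in the side view. Approaching slowly now.

Call:
{"name": "jog_arm", "arguments": {
  "increments": "0 0.005 0 0 0; 0 0.01 0 0 0; 0 0.014 0 0 0; 0 0.017 0 0 0; 0 0.019 0 0 0; 0 0.021 0 0 0; 0 0.023 0 0 0; 0 0.025 0 0 0; 0 0.027 0 0 0; 0 0.029 0 0 0"
}}

```text
time_s: 4.4
eef_pos: [0.5536, 0.1519, 0.0723]
eef_rot: [0.989, 0.147, -0.0, 0.0]
force: [-1.0, 0.2, 0.6]
gripper_width: 0.0005
gripper_force: 0.0
```

```bash
cat >> h.py <<'E'
def where():
    s=get_image("side"); c=soap(s,(230,150,340,260)); x,y,w,h=cv2.boundingRect(c)
    p=ray(s,(x+w/2,y+h/2),.088)-ray(s,(275,191),.088)+[.5665,.1157,0]
    st=read_state(); print("bbox",x,y,w,h,"soap-pan mm",(p[:2]-[.5747,.0861])*1000,"tcp",st["eef_pos"],"F",st["force"],"t",st["time_s"])
    return s
E
python3 -c "
from h import *
where()"
```

```text
bbox 260 173 29 37 soap-pan mm [-9.15138614 28.78003532] tcp [0.55372216 0.15150001 0.07228556] F [-0.21629005 -1.25674127  1.36890822] t 4.45
```

Call:
{"name": "jog_arm", "arguments": {
  "increments": "0 0.001 0 0 0; 0 0.002 0 0 0; 0 0.003 0 0 0; 0 0.004 0 0 0; 0 0.005 0 0 0; 0 0.006 0 0 0; 0 0.007 0 0 0; 0 0.008 0 0 0; 0 0.009 0 0 0; 0 0.01 0 0 0"
}}

```text
time_s: 5.45
eef_pos: [0.5565, 0.1424, 0.0723]
eef_rot: [0.989, 0.147, 0.0, 0.0]
force: [-0.4, 0.3, 0.6]
gripper_width: 0.0005
gripper_force: 0.0
```

```bash
python3 -c "
from h import *
where()"
```

```text
bbox 260 175 29 35 soap-pan mm [-9.61130341 26.76592682] tcp [0.5565456  0.14214889 0.07229598] F [-0.33900264 -0.08990887  1.14919579] t 5.5
```

```bash
python3 -c "
from h import *
s=where();cv2.imwrite('pics/b.png',cv2.resize(s['color'][130:260,220:340],None,fx=4,fy=4,interpolation=2)[:,:,::-1])"
```

```text
bbox 260 176 29 34 soap-pan mm [-9.84076192 25.76106275] tcp [0.55655511 0.14223472 0.0723254 ] F [-0.59490904  0.13358833  0.20323767] t 5.55
```

View pics/b.png

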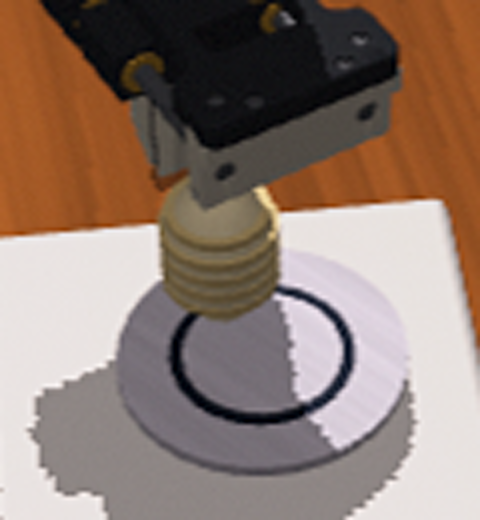

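The gripper body at crop (300,110) only hides the soap's top. The soap's lower edge, crop (220,315), hasn't moved, so there's no contact yet. I'll track by the bottom edge from here.

Call:
{"name": "jog_arm", "arguments": {
  "increments": "0 0.001 0 0 0; 0 0.002 0 0 0; 0 0.003 0 0 0; 0 0.004 0 0 0; 0 0.005 0 0 0; 0 0.006 0 0 0; 0 0.007 0 0 0; 0 0.008 0 0 0; 0 0.009 0 0 0; 0 0.01 0 0 0"
}}

```text
time_s: 6.55
eef_pos: [0.5595, 0.1332, 0.0725]
eef_rot: [0.989, 0.147, 0.0, -0.0]
force: [-0.1, 1.1, 2.8]
gripper_width: 0.0002
gripper_force: 1.4
```

```bash
sed -i 's#(x+w/2,y+h/2),.088#(x+w/2,y+h-19),.088#' h.py; python3 -c "
from h import *
where()"
```

```text
bbox 260 176 30 33 soap-pan mm [-7.73701971 31.62264917] tcp [0.55964147 0.13310862 0.07256808] F [0.09121372 1.76797702 2.42558839] t 6.6
```

```bash
python3 -c "
from h import *
s=where();t=get_image('top')
cv2.imwrite('pics/c.png',np.hstack([cv2.resize(d['color'][a:a+110,b:b+80],None,fx=5,fy=5,interpolation=2) for d,a,b in((s,140,230),(t,200,250))])[:,:,::-1])"
```

```text
bbox 260 176 30 33 soap-pan mm [-7.73701971 31.62264917] tcp [0.55959486 0.13314956 0.07256464] F [-0.8155252   1.19723608  2.13994514] t 6.65
```

View pics/c.png

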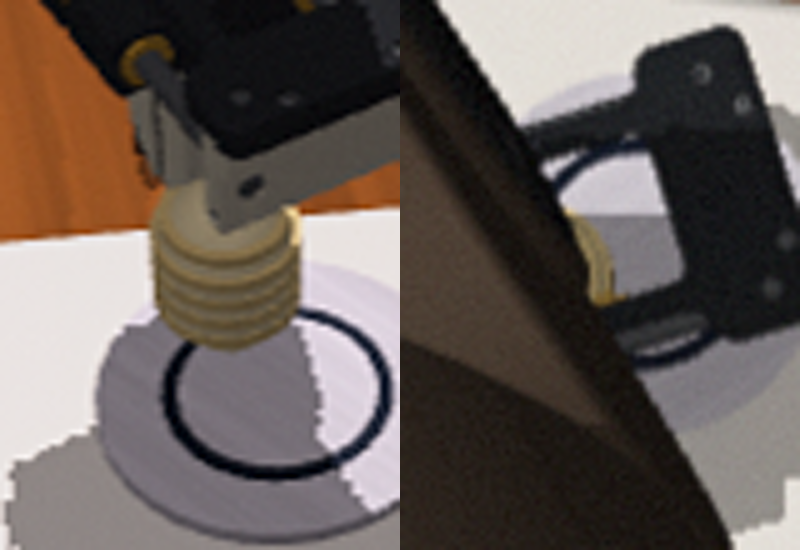

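```bash
python3 -c "
from h import *
s=where()
u=np.array([.292,-.956,0]);v=np.array([.956,.292,0]);k=np.array([0,0,1.])
def pr(T): 
  T=np.array(T)
  for n,o in(('tcp',0*u),('tcp+19u',.019*u),('tcp-19u',-.019*u),('+9.5v',.0095*v),('-9.5v',-.0095*v),('up66',.066*k),('up66+95u+37v',.066*k+.095*u+.037*v),('up66+95u-37v',.066*k+.095*u-.037*v)): print(n,cam2px(s,T+o).round(1),end='; ')
  print()
pr([.5456,.1798,.0731]);pr([.5596,.1331,.0726])
for z in(.06,.066,.074,.1,.116): print(z,cam2px(s,np.array([.5665,.1157,z])).round(1))
"
```

```text
bbox 260 176 30 33 soap-pan mm [-7.73701971 31.62264917] tcp [0.5594966  0.13317329 0.07249885] F [-0.35097061  0.73133704  2.20293432] t 6.75
tcp [252.5 173.1]; tcp+19u [258.4 180.4]; tcp-19u [246.7 166. ]; +9.5v [257.8 170.9]; -9.5v [247.1 175.4]; up66 [249.5 141.1]; up66+95u+37v [304.3 170. ]; up66+95u-37v [258.7 189.7]; 
tcp [267.7 192.5]; tcp+19u [273.9 200.3]; tcp-19u [261.6 185. ]; +9.5v [273.1 190.2]; -9.5v [262.2 194.9]; up66 [265.5 160.7]; up66+95u+37v [322.8 191.4]; up66+95u-37v [276.2 212.3]; 
0.06 [275.  205.4]
0.066 [274.8 202.7]
0.074 [274.6 199.1]
0.1 [273.9 187. ]
0.116 [273.5 179.3]
```

The side view shows the soap unmoved and upright, with its lower edge at crop (225,348). There's a slight force already, and the fingers don't appear where I expect them. Backing off to see where they really are.

Call:
{"name": "jog_arm", "arguments": {
  "increments": "0 -0.002 0 0 0; 0 -0.006 0 0 0; 0 -0.012 0 0 0; 0 -0.02 0 0 0; 0 -0.03 0 0 0; 0 -0.04 0 0 0; 0 -0.05 0 0 0; 0 -0.055 0 0 0; 0 -0.055 0 0 0"
}}

```text
time_s: 7.65
eef_pos: [0.5429, 0.1868, 0.0723]
eef_rot: [0.989, 0.148, 0.0, -0.0]
force: [-0.5, 0.5, 0.3]
gripper_width: 0.0004
gripper_force: 0.0
```

```bash
python3 -c "
from h import *
s=where();t=get_image('top'); T=read_state()['eef_pos']
print(cam2px(s,T),cam2px(t,T))
im=np.hstack([cv2.resize(d['color'][a:a+140,b:b+100],None,fx=4,fy=4,interpolation=2) for d,a,b in((s,90,200),(t,190,210))]);cv2.imwrite('pics/d.png',im[:,:,::-1])"
```

```text
bbox 260 172 29 38 soap-pan mm [-8.92092594 29.78928611] tcp [0.54322763 0.18591138 0.07231583] F [-0.42106856  0.62427388 -0.10557344] t 7.7
[250.44664081 171.37741864] [229.64482534 271.78953015]
```

View pics/d.png

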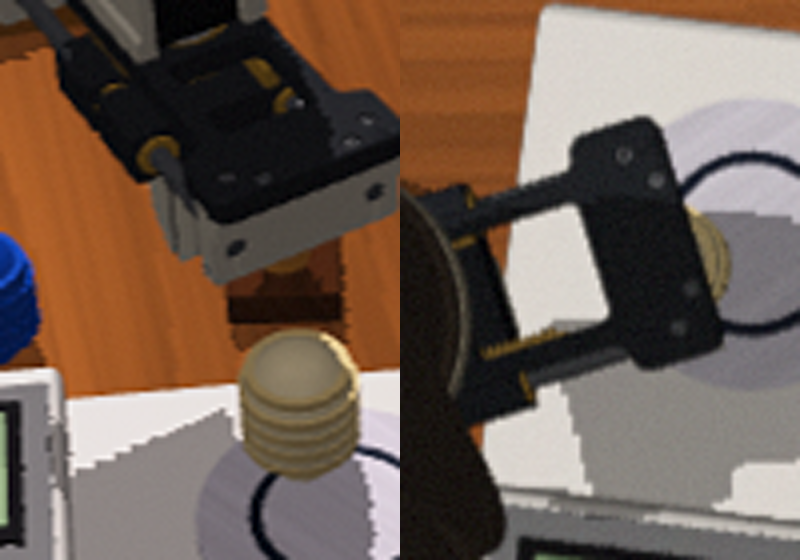

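The drawn gripper front plate is at side crop (300,230) and top crop (690,230), and no fingertip shows below it. I'll triangulate that plate to find its height and offset from the TCP.

```bash
python3 -c "
from h import *
s=get_image('side');t=get_image('top');T=read_state()['eef_pos']
def tri(a,b):
  A=[];B=[]
  for d,p in((s,a),(t,b)):
    v=R.from_quat(d['rotation']).apply(np.linalg.inv(d['mtx'])@[*p,1]);v/=np.linalg.norm(v);M=np.eye(3)-np.outer(v,v);A.append(M);B.append(M@d['eye'])
  return np.linalg.lstsq(np.vstack(A),np.hstack(B),rcond=None)[0]
RT=R.from_quat(read_state()['eef_rot'])
for a,b in(((255,144),(290,276)),((259.5,151.7),(279.5,272)),((266,134.5),(282.3,262))):
  p=tri(a,b);print(p, 'tool frame',RT.inv().apply(p-T), cam2px(s,p),cam2px(t,p))
old=cv2.imread('pics/side0.png')[:,:,::-1].astype(int)
df=np.abs(s['color'].astype(int)-old).sum(2)>40
for r in range(150,190,2): print(r,''.join('#' if x else '.' for x in df[r,225:300]))
"
```

```text
[0.53853093 0.08586305 0.21572048] tool frame [-0.03361643  0.09332356 -0.14340527] [254.37170339 144.02725238] [290.11146731 275.32324548]
[0.54462708 0.10068788 0.18784523] tool frame [-0.02347011  0.08089945 -0.11553663] [257.92192121 151.76942743] [279.78917186 270.31439136]
[0.55514269 0.0944658  0.22090362] tool frame [-0.01522128  0.08992596 -0.14859155] [265.33118188 134.53952036] [282.42200231 261.2709655 ]
150 .................###########################################...............
152 ..................#####################################....................
154 ....................##############################.........................
156 ..........................##################...............................
158 ..........................##############...................................
160 ............................######.........................................
162 ...........................................................................
164 ...........................................................................
166 ....................................
[... 219 characters left out ...]
..............................########......................
174 ........................................##################.................
176 ......................................#####################................
178 ....................................#######################................
180 ....................................########################...............
182 ...................................############################............
184 ..................................##############################...........
186 ................................#.##################.....#####.............
188 ...................................###.#####.........######................
```

```bash
python3 -c "
from station import *
print(read_state()['joint_positions'])"
```

```text
[-0.09704965  0.52006946 -0.45560063  1.80341531  0.28725065  0.88397446
 -1.96002185]
```

The jaws' backs probably taper or are shaped differently at this end. I'll use the fingers' narrow flat side instead, turning −90° after a small lift, which also lets the side camera see the fingers.

Call:
{"name": "jog_arm", "arguments": {
  "increments": "0 0 -0.02 0 0; 0 0 -0.04 -8 0; 0 0 -0.04 -16 0; 0 0 -0.04 -24 0; 0 0 -0.04 -32 0; 0 0 -0.04 -40 0; 0 0 -0.04 -48 0; 0 0 -0.04 -56 0; 0 0 -0.04 -64 0; 0 0 -0.04 -72 0"
}}

```text
time_s: 8.85
eef_pos: [0.5436, 0.1847, 0.1122]
eef_rot: [0.712, 0.702, -0.0, 0.0]
force: [-0.6, -0.3, -0.2]
gripper_width: 0.0003
gripper_force: 0.0
```

Call:
{"name": "jog_arm", "arguments": {
  "increments": "0 0 0 -7 0; 0 0 0 -14 0; 0 0 0 -18 0; 0 0 0 -18 0; 0 0 0 -18 0"
}}

```text
time_s: 9.35
eef_pos: [0.5435, 0.185, 0.1122]
eef_rot: [0.596, 0.803, -0.0, -0.0]
force: [0.5, -0.1, -0.2]
gripper_width: 0.0003
gripper_force: 0.0
```

```bash
python3 -c "
from h import *
s=where();t=get_image('top'); st=read_state();T=st['eef_pos'];print(R.from_quat(st['eef_rot']).as_matrix().round(3))
print(cam2px(s,T),cam2px(s,T+[0,0,.066]),cam2px(t,T))
im=np.hstack([cv2.resize(d['color'][a:a+140,b:b+100],None,fx=4,fy=4,interpolation=2) for d,a,b in((s,80,200),(t,190,210))]);cv2.imwrite('pics/e.png',im[:,:,::-1])"
```

```text
bbox 260 172 29 37 soap-pan mm [-8.45899872 31.81219678] tcp [0.54346768 0.18513996 0.11227524] F [ 0.2704489   0.62362624 -0.15028239] t 9.4
[[-0.29   0.957  0.   ]
 [ 0.957  0.29  -0.   ]
 [-0.     0.    -1.   ]]
[248.66171382 152.38863914] [245.399872   118.23697724] [224.12333551 271.80231062]
```

View pics/e.png

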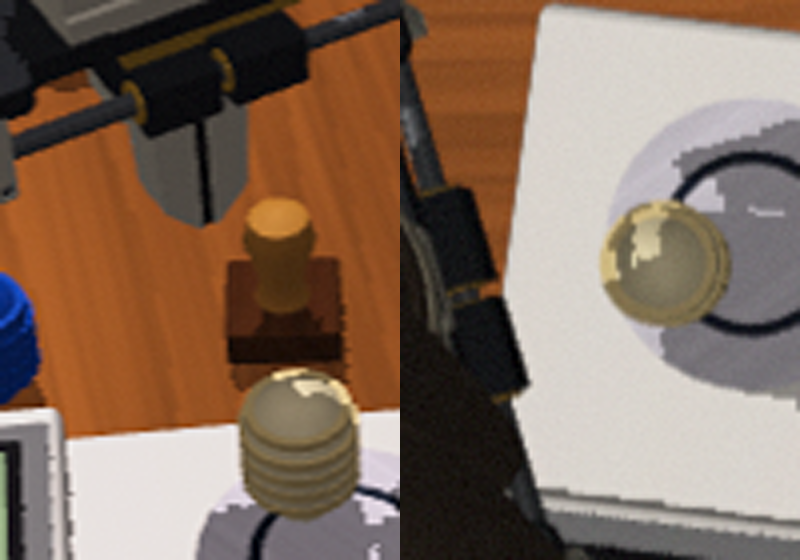

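The side view now shows the closed, tapered fingers with their tip at crop (205,225), about 16 px higher than the reported TCP projects. The tip seems to end roughly 30 mm above the TCP, which would explain the light contact on the dome. I'll check by touching the fixed housing top (z = 40 mm) well clear of the pan.

Call:
{"name": "jog_arm", "arguments": {
  "increments": "-0.005 -0.006 0 0 0; -0.01 -0.012 0 0 0; -0.015 -0.019 0.01 0 0; -0.015 -0.019 0.025 0 0; -0.015 -0.019 0.04 0 0; -0.015 -0.019 0.05 0 0; -0.015 -0.019 0.058 0 0; -0.015 -0.019 0.063 0 0; -0.015 -0.019 0.066 0 0; -0.015 -0.019 0.068 0 0"
}}

```text
time_s: 10.45
eef_pos: [0.5297, 0.1659, 0.0442]
eef_rot: [0.595, 0.804, 0.0, -0.0]
force: [0.2, -0.1, 0.4]
gripper_width: 0.0004
gripper_force: 0.0
```

Call:
{"name": "jog_arm", "arguments": {
  "increments": "0 0 0.001 0 0; 0 0 0.002 0 0; 0 0 0.003 0 0; 0 0 0.004 0 0; 0 0 0.005 0 0; 0 0 0.006 0 0; 0 0 0.006 0 0"
}}

```text
time_s: 11.15
eef_pos: [0.5295, 0.1656, 0.0382]
eef_rot: [0.595, 0.804, -0.0, -0.0]
force: [0.3, -0.5, -0.3]
gripper_width: 0.0003
gripper_force: 0.0
```

Call:
{"name": "jog_arm", "arguments": {
  "increments": "0 0 0.002 0 0; 0 0 0.004 0 0; 0 0 0.006 0 0; 0 0 0.008 0 0; 0 0 0.01 0 0; 0 0 0.012 0 0; 0 0 0.014 0 0; 0 0 0.015 0 0; 0 0 0.016 0 0; 0 0 0.016 0 0"
}}

```text
time_s: 12.15
eef_pos: [0.5295, 0.1656, 0.0222]
eef_rot: [0.595, 0.804, -0.0, -0.0]
force: [-0.5, 1.4, -0.4]
gripper_width: 0.0003
gripper_force: 0.0
```

Call:
{"name": "jog_arm", "arguments": {
  "increments": "0 0 0.001 0 0; 0 0 0.002 0 0; 0 0 0.003 0 0; 0 0 0.004 0 0; 0 0 0.005 0 0; 0 0 0.005 0 0"
}}

```text
time_s: 12.75
eef_pos: [0.5294, 0.1656, 0.0171]
eef_rot: [0.595, 0.804, -0.0, -0.0]
force: [0.2, -0.1, 0.0]
gripper_width: 0.0007
gripper_force: 0.0
```

Call:
{"name": "jog_arm", "arguments": {
  "increments": "0.005 0 0 0 0; 0.01 0 0 0 0; 0.01 0 0.002 0 0; 0.01 0 0.004 0 0; 0.01 0 0.005 0 0; 0.01 0 0.006 0 0; 0.01 0 0.007 0 0; 0.01 0 0.007 0 0"
}}

```text
time_s: 13.55
eef_pos: [0.5266, 0.1751, 0.0102]
eef_rot: [0.595, 0.804, -0.0, -0.0]
force: [-0.2, 0.2, -0.2]
gripper_width: 0.0005
gripper_force: 0.0
```

```bash
python3 -c "
from h import *
where()"
```

```text
bbox 260 172 30 38 soap-pan mm [-8.2 29.6] tcp [0.52661441 0.17509791 0.01023211] F [ 0.42436729 -0.18979368 -0.57454601] t 13.6
```

Soap undisturbed. Continuing the touch in 1 mm steps.

Call:
{"name": "jog_arm", "arguments": {
  "increments": "0 0 0.001 0 0; 0 0 0.002 0 0; 0 0 0.003 0 0; 0 0 0.003 0 0"
}}

```text
time_s: 14.0
eef_pos: [0.5266, 0.1752, 0.0072]
eef_rot: [0.595, 0.804, -0.0, -0.0]
force: [0.3, -0.1, -0.7]
gripper_width: 0.0003
gripper_force: 0.0
```

Call:
{"name": "jog_arm", "arguments": {
  "increments": "0 0 0.001 0 0; 0 0 0.002 0 0; 0 0 0.003 0 0; 0 0 0.003 0 0"
}}

```text
time_s: 14.4
eef_pos: [0.5265, 0.1752, 0.0042]
eef_rot: [0.595, 0.804, -0.0, -0.0]
force: [-0.2, 0.3, -0.2]
gripper_width: 0.0005
gripper_force: 0.0
```

```bash
python3 -c "
from h import *
s=where();T=read_state()['eef_pos'];print(cam2px(s,T),cam2px(s,T+[0,0,.04]))
old=cv2.imread('pics/side0.png')[:,:,::-1].astype(int)
df=np.abs(s['color'].astype(int)-old).sum(2)>45
h=cv2.cvtColor(s['color'],cv2.COLOR_RGB2HSV)
for r in range(140,206,2): print(r,''.join((('g' if h[r,c,1]<60 else 'x') if df[r,c] else '.') for c in range(215,295)))
"
```

```text
bbox 260 172 30 38 soap-pan mm [-8.2 29.6] tcp [0.52654593 0.17516275 0.00422612] F [-0.32429246 -0.494972    0.26100713] t 14.45
[244.43776595 207.30339295] [242.51728129 190.28605818]
140 gggggggggggggxxxxxxgxggggggggggggggggggggggggggggggggggggggxggxxxx....xggggggggg
142 gggggggggxxxxgxxgxxggggggggggggggggggggggggggggggxggggxgxxxx............xggggggg
144 gggggggggggxxgggggggggggggggggggggggggggggggxggxxgggxxx...................gggggg
146 gggggggggggggggggggggggggggggggggggggggggxxxxgxxxx...................xgggggggggg
148 gggggggggggggggggggggggggggggggggggxxxxgxxxxx...................ggggggggggggxggg
150 gggggggggggggggggggggggggggggggggxxxggxxxx....ggxgx.........gggggggggggxx......x
152 gggggggggggggggggggggggggxgggxgxxxxxxxxxxggggggxggxgx..ggggggggggggx............
154 gggggggggggggggggggxxxxggxxxxxxxxxxxggggggggggggggggggggggggggg.................
156 ggggggggggggggggxgxxgxxxxxxxxxxxxgxgxggxgggggggggggggggggxx.....................
158 gggggggggxggxxgggxxxxxxxxxxxxggxxxxxxxggggggggggggx..xx.........................
160 gggxgggggxgxxxxxxxxxxxxxggxggggxxxxxxxxggggggggxxxg.........
[... 1190 characters left out ...]
.......x.....xxgg...
190 .....................gggggggggggxggggggg....gxxx.....xxxxxx...............xgggg.
192 ....................g.ggggggggggggggggg.gg...x............................xgggg.
194 ..g...............gg.ggggggggggggggggggggg................................xggggg
196 ..................ggggggggggggggggggggggggggg..............................ggggg
198 ..g..............g.gggggggggggggggggggggggggg..............................ggggg
200 ..g.............gggggggggggggggggggggggggggggg............................xggggg
202 ..................ggggggggggggggggggggggggggggxx..........................xxxxgg
204 ..g..............g.ggggggggggggggggggggggggggggg.........................ggggggx
```

The numeric mask shows the tip near px (246,191), just above the housing (TCP + 37 mm). Continuing by single millimetres.

Call:
{"name": "jog_arm", "arguments": {
  "increments": "0 0 0.001 0 0; 0 0 0.002 0 0; 0 0 0.002 0 0"
}}

```text
time_s: 14.75
eef_pos: [0.5266, 0.1751, 0.0022]
eef_rot: [0.595, 0.804, -0.0, -0.0]
force: [0.9, 0.1, -0.3]
gripper_width: 0.0005
gripper_force: 0.0
```

Call:
{"name": "jog_arm", "arguments": {
  "increments": "0 0 0.001 0 0; 0 0 0.002 0 0; 0 0 0.002 0 0"
}}

```text
time_s: 15.05
eef_pos: [0.5267, 0.1752, 0.0019]
eef_rot: [0.595, 0.804, -0.0, 0.001]
force: [-5.6, -4.1, 21.2]
gripper_width: 0.0007
gripper_force: 10.4
```

Contact at TCP z = 2 mm puts the true fingertip 38 mm above the reported TCP. My earlier push was therefore touching the dome, and it's good that I stopped. Setting the tip 14–15 mm above the pan (TCP z ≈ 0.037) and lining up.

Call:
{"name": "jog_arm", "arguments": {
  "increments": "0 0 -0.004 0 0; 0 0 -0.012 0 0; 0 0 -0.024 0 0; 0 0 -0.033 0 0; 0 0 -0.037 0 0; 0 0.006 -0.037 0 0; 0 0.013 -0.037 0 0; 0 0.019 -0.037 0 0; 0 0.021 -0.037 0 0; 0 0.021 -0.037 0 0"
}}

```text
time_s: 16.05
eef_pos: [0.5468, 0.1815, 0.0369]
eef_rot: [0.595, 0.804, -0.0, -0.0]
force: [-1.5, 0.4, 0.3]
gripper_width: 0.0005
gripper_force: 0.0
```

Call:
{"name": "jog_arm", "arguments": {
  "increments": "-0.008 0 0 0 0; -0.015 0 0 0 0; -0.02 0 0 0 0; -0.024 0 0 0 0; -0.027 0 0 0 0; -0.029 0 0 0 0; -0.031 0 0 0 0; -0.032 0 0 0 0; -0.033 0 0 0 0; -0.033 0 0 0 0"
}}

```text
time_s: 17.05
eef_pos: [0.5563, 0.1497, 0.0373]
eef_rot: [0.595, 0.804, -0.0, 0.0]
force: [-0.5, 0.1, 0.2]
gripper_width: 0.0002
gripper_force: 0.0
```

```bash
python3 -c "
from h import *
where();d=get_image('top');c=soap(d);(x,y),r=cv2.minEnclosingCircle(c);print(x,y,r,cv2.boundingRect(c),ray(d,(x,y),.093)[:2]-[.5747,.0861])"
```

```text
bbox 259 172 31 38 soap-pan mm [-8.92092594 29.78928611] tcp [0.55631942 0.14982982 0.03731013] F [ 0.02066191  0.47973479 -0.23698425] t 17.1
282.0 249.5 13.124505043029785 (272, 240, 21, 19) [-0.00012951  0.02018379]
```

Call:
{"name": "jog_arm", "arguments": {
  "increments": "-0.001 0 0 0 0; -0.002 0 0 0 0; -0.003 0 0 0 0; -0.004 0 0 0 0; -0.005 0 0 0 0; -0.006 0 0 0 0; -0.007 0 0 0 0; -0.008 0 0 0 0; -0.009 0 0 0 0; -0.01 0 0 0 0"
}}

```text
time_s: 18.15
eef_pos: [0.5593, 0.1401, 0.0373]
eef_rot: [0.595, 0.804, 0.0, 0.0]
force: [-0.0, 0.1, 0.7]
gripper_width: 0.0
gripper_force: 0.1
```

```bash
python3 -c "
from h import *
where()"
```

```text
bbox 262 175 30 38 soap-pan mm [-6.70965704 22.81314323] tcp [0.55934655 0.1399119  0.03730186] F [ 0.10850106 -0.44526369 -0.08993297] t 18.2
```

The soap slides upright and in the right direction. Continuing.

Call:
{"name": "jog_arm", "arguments": {
  "increments": "-0.001 0 0 0 0; -0.002 0 0 0 0; -0.0035 0 0 0 0; -0.005 0 0 0 0; -0.0065 0 0 0 0; -0.008 0 0 0 0; -0.0095 0 0 0 0; -0.011 0 0 0 0; -0.012 0 0 0 0; -0.0125 0 0 0 0"
}}

```text
time_s: 19.2
eef_pos: [0.563, 0.1281, 0.0373]
eef_rot: [0.595, 0.804, -0.0, 0.0]
force: [-0.5, -0.0, -0.2]
gripper_width: 0.0005
gripper_force: 0.2
```

```bash
python3 -c "
from h import *
where()"
```

```text
bbox 266 180 31 38 soap-pan mm [-2.59109248 11.19404296] tcp [0.56295839 0.12804343 0.03730475] F [-0.59114379 -0.69361875  0.51690609] t 19.25
```

Call:
{"name": "jog_arm", "arguments": {
  "increments": "-0.001 0 0 0 0; -0.002 0 0 0 0; -0.0035 0 0 0 0; -0.005 0 0 0 0; -0.0065 0 0 0 0; -0.008 0 0 0 0; -0.009 0 0 0 0; -0.01 0 0 0 0; -0.0105 0 0 0 0; -0.011 0 0 0 0"
}}

```text
time_s: 20.25
eef_pos: [0.5661, 0.1177, 0.0373]
eef_rot: [0.595, 0.804, -0.0, 0.0]
force: [-0.9, 0.1, 0.7]
gripper_width: 0.0006
gripper_force: 0.1
```

Call:
{"name": "jog_arm", "arguments": {
  "increments": "0.001 0 0 0 0; 0.003 0 0 0 0; 0.008 0 0 0 0; 0.016 0 0 0 0; 0.028 0 0 0 0; 0.045 0 0 0 0; 0.055 0 -0.02 0 0; 0.06 0 -0.05 0 0; 0.06 0 -0.09 0 0; 0.06 0 -0.12 0 0"
}}

```text
time_s: 21.25
eef_pos: [0.548, 0.1777, 0.1596]
eef_rot: [0.594, 0.804, 0.001, 0.0]
force: [-0.1, 0.1, -0.1]
gripper_width: 0.0006
gripper_force: 0.0
```

```bash
python3 -c "
from h import *
s=where();d=get_image('top');c=soap(d,(255,200,345,300));(x,y),r=cv2.minEnclosingCircle(c);print(x,y,r,cv2.boundingRect(c),ray(d,(x,y),.093)[:2]-[.5747,.0861]);print(read_state()['joint_positions'])
im=np.hstack([cv2.resize(q['color'][a:a+120,b:b+100],None,fx=4,fy=4,interpolation=2) for q,a,b in((s,140,230),(d,190,250))]);cv2.imwrite('pics/f.png',im[:,:,::-1])"
```

```text
bbox 271 185 30 36 soap-pan mm [2.40707086 3.63028992] tcp [0.55001268 0.17903817 0.16409915] F [1.43242922 2.32202569 3.92006482] t 21.3
296.33624267578125 248.63450622558594 16.021329879760742 (281, 233, 32, 31) [ 0.00091619 -0.00037585]
[ 0.20011139  0.53033002 -0.88788162  1.68030578  0.44777957  1.14005861
 -0.51186557]
```

View pics/f.png

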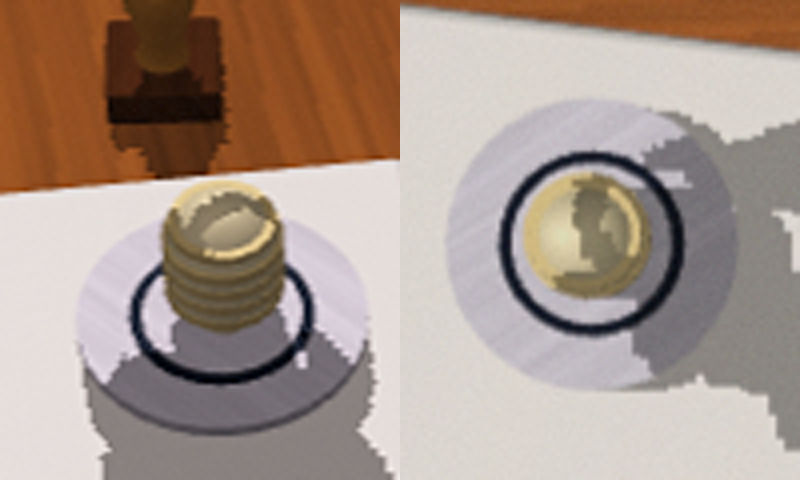

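Side view: soap upright at crop (222,255). Top view: the soap at crop (588,235) is concentric with the ring at (592,243), within about 1–2 mm. Moving over to the button at (0.434, 0.060).

Call:
{"name": "jog_arm", "arguments": {
  "increments": "-0.005 -0.01 0 0 0; -0.013 -0.024 0 0 0; -0.023 -0.042 0 0 0; -0.034 -0.062 0 0 0; -0.045 -0.082 0 0 0; -0.056 -0.102 0 0 0; -0.066 -0.12 0 0 0; -0.074 -0.135 0 0 0; -0.08 -0.144 0 0 0; -0.08 -0.144 0 0 0"
}}

```text
time_s: 22.35
eef_pos: [0.4326, 0.0552, 0.1565]
eef_rot: [0.596, 0.803, -0.001, -0.0]
force: [0.3, 0.2, -0.4]
gripper_width: 0.0005
gripper_force: 0.0
```

```bash
python3 -c "
from h import *
where();print(R.from_quat(read_state()['eef_rot']).as_matrix().round(2),read_state()['joint_positions'].round(2))"
```

```text
bbox 271 185 30 38 soap-pan mm [ 1.46919395 -0.2606458 ] tcp [0.43363361 0.05612156 0.15685116] F [ 0.59251212  0.20049402 -0.06368476] t 22.4
[[-0.29  0.96 -0.  ]
 [ 0.96  0.29 -0.  ]
 [-0.   -0.   -1.  ]] [ 0.57  0.31 -0.99  1.99  0.31  1.   -0.28]
```

Call:
{"name": "jog_arm", "arguments": {
  "increments": "0.003 0 0.015 0 0; 0.004 0 0.035 0 0; 0.004 0 0.055 0 0; 0.004 0 0.072 0 0; 0.004 0 0.086 0 0; 0.004 0 0.096 0 0; 0.004 0 0.103 0 0; 0.004 0 0.108 0 0; 0.004 0 0.11 0 0; 0.004 0 0.11 0 0"
}}

```text
time_s: 23.4
eef_pos: [0.4332, 0.0604, 0.0474]
eef_rot: [0.595, 0.804, 0.0, 0.0]
force: [0.2, 0.4, -0.1]
gripper_width: 0.0001
gripper_force: 0.0
```

Call:
{"name": "jog_arm", "arguments": {
  "increments": "0 0 0.002 0 0; 0 0 0.004 0 0; 0 0 0.006 0 0; 0 0 0.008 0 0; 0 0 0.009 0 0; 0 0 0.01 0 0; 0 0 0.011 0 0; 0 0 0.012 0 0; 0 0 0.012 0 0"
}}

```text
time_s: 24.3
eef_pos: [0.4334, 0.0604, 0.0361]
eef_rot: [0.595, 0.804, -0.0, 0.001]
force: [-4.4, -1.5, 17.8]
gripper_width: 0.0005
gripper_force: 9.2
```

Call:
{"name": "jog_arm", "arguments": {
  "increments": "0 0 0.0005 0 0; 0 0 0.001 0 0; 0 0 0.001 0 0"
}}

```text
time_s: 24.6
eef_pos: [0.4335, 0.0604, 0.0358]
eef_rot: [0.595, 0.804, -0.0, 0.001]
force: [-6.7, -3.5, 32.9]
gripper_width: 0.0008
gripper_force: 16.0
```

```bash
python3 -c "
from h import *
s=where();d=get_image('top')
for q,b in((s,(165,215,230,285)),(d,(285,315,350,375))):
  try:
    g=blob(q,(50,100,40),(75,255,255),b);print(cv2.boundingRect(g),cv2.contourArea(g))
  except Exception as e: print(e)
old=cv2.imread('pics/side0.png')[:,:,::-1];h0=cv2.cvtColor(old,cv2.COLOR_RGB2HSV);h=cv2.cvtColor(s['color'],cv2.COLOR_RGB2HSV)
f=lambda p:'G' if 50<=p[0]<=75 and p[1]>100 and p[2]>40 else('#' if p[2]<50 else ('o' if p[2]>140 else '.'))
for r in range(222,270,2): print(r,''.join(f(p) for p in h0[r,165:225]),''.join(f(p) for p in h[r,165:225]))
"
```

```text
bbox 271 186 30 37 soap-pan mm [ 1.46919395 -0.2606458 ] tcp [0.43344791 0.06037941 0.03575551] F [-7.62415622 -3.34108437 31.72981381] t 24.65
(185, 247, 16, 6) 49.0
max() iterable argument is empty
222 ......oooo.......###.........############.......ooo..ooooooo ..#..########################...##########....o.oooo.ooooooo
224 ......oooo.......########################.......oooo.ooooooo o.....########################...#####....o.....oooooooooooo
226 ......oooo.......#############..####...##.......oooo.ooooooo ..###..#######################............o.....oooo.ooooooo
228 ......oooo.......##.............................oooo.ooooooo #..###..#####################...................oooo.ooooooo
230 ......oooo.......................................ooo.ooooooo ######...###############..###............o.......ooo.ooooooo
232 ......oooo......................................oooo.ooooooo ##.ooooo.###########......####..................oooo.ooooooo
234 ......ooo..................GGG...................ooo.ooooooo ooooooooo.#####............###...................ooo.ooooooo
236 ......ooo.....
[... 1423 characters left out ...]
oo.oooooo ooooooooo.......########################.....o...oooo.oooooo
260 o.....ooo......#..###################............oooo..ooooo ooooooooo..........##################........o...oooo..ooooo
262 oo....ooo........#.......#####.........#.........oooo..ooooo ooooooooo.................###................o...ooooo.ooooo
264 ooo..oooo...........#.............###.............ooo..ooooo ooooooooo....................................oooo.oooooooooo
266 oo...oooo...............###...###.................ooo.oooooo ooooooooo.............................................oooooo
268 ooo..oooo.........................................ooo..ooooo ooooooooo..........................................o...ooooo
```

Call:
{"name": "jog_arm", "arguments": {
  "increments": "0 0 -0.001 0 0; 0 0 -0.002 0 0; 0 0 -0.0025 0 0; 0 0 -0.0025 0 0"
}}

```text
time_s: 25.1
eef_pos: [0.4332, 0.0604, 0.0369]
eef_rot: [0.595, 0.804, 0.0, 0.0]
force: [0.7, -0.6, 4.0]
gripper_width: 0.0006
gripper_force: 1.8
```

Call:
{"name": "jog_arm", "arguments": {
  "increments": "0 0 -0.001 0 0; 0 0 -0.002 0 0; 0 0 -0.002 0 0"
}}

```text
time_s: 25.4
eef_pos: [0.4332, 0.0604, 0.0389]
eef_rot: [0.595, 0.804, 0.0, 0.0]
force: [2.6, -0.4, 3.1]
gripper_width: 0.0005
gripper_force: 1.3
```

Call:
{"name": "jog_arm", "arguments": {
  "increments": "0 0 -0.001 0 0; 0 0 -0.002 0 0; 0 0 -0.002 0 0"
}}

```text
time_s: 25.7
eef_pos: [0.4329, 0.0605, 0.0409]
eef_rot: [0.595, 0.804, 0.0, -0.0]
force: [0.9, 0.1, 1.4]
gripper_width: 0.0003
gripper_force: 0.9
```

Call:
{"name": "jog_arm", "arguments": {
  "increments": "0 0 -0.001 0 0; 0 0 -0.002 0 0; 0 0 -0.002 0 0"
}}

```text
time_s: 26.0
eef_pos: [0.4326, 0.0604, 0.0427]
eef_rot: [0.595, 0.804, -0.0, -0.0]
force: [-0.3, 0.5, 0.3]
gripper_width: 0.0006
gripper_force: 0.0
```

The spring curve runs from 4 N at the stop (TCP z 0.0365) down to 0 N at 0.0425, so the button went its full 6 mm and has come up again. Retreating and making a last check.

Call:
{"name": "jog_arm", "arguments": {
  "increments": "0 0 -0.01 0 0; 0 0 -0.03 0 0; 0 0 -0.055 0 0; 0 0 -0.08 0 0; 0 0 -0.11 0 0; 0 0 -0.14 0 0; 0.02 0 -0.16 0 0; 0.04 0 -0.17 0 0; 0.05 0 -0.17 0 0; 0.05 0 -0.17 0 0"
}}

```text
time_s: 27.0
eef_pos: [0.4178, 0.1092, 0.2129]
eef_rot: [0.594, 0.804, -0.0, 0.0]
force: [0.9, -0.6, -0.2]
gripper_width: 0.0006
gripper_force: 0.0
```

```bash
python3 -c "
from h import *
s=where();d=get_image('top');cv2.imwrite('pics/z.png',s['color'][:,:,::-1])
c=soap(d,(255,200,345,300));(x,y),r=cv2.minEnclosingCircle(c);print(r,ray(d,(x,y),.093)[:2]-[.5747,.0861])"
```

```text
bbox 271 185 30 36 soap-pan mm [2.40707086 3.63028992] tcp [0.41794202 0.1080774  0.21236971] F [-0.01458876  0.07974053 -0.15029422] t 27.05
16.003122329711914 [ 0.00072356 -0.0002881 ]
```

View pics/z.png

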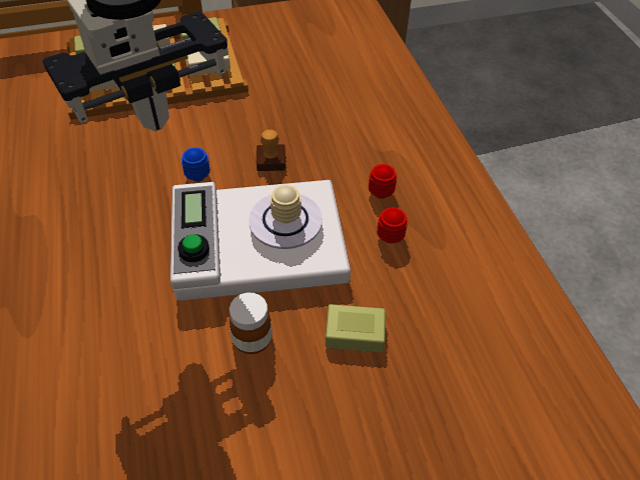

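The soap stands upright in the ring at (286,203) and the button is up at (193,243). The stamp, jar, bar and look-alikes are where they were, and the gripper is clear.

```bash
python3 -c "
from station import *
print(hand_in())"
```

```text
the job is handed in; nothing more can be done
None
```

The job is handed in: the soap stands upright within the ring, about 1 mm from the pan centre by the top camera; the green button was pressed its full 6 mm and came up again; nothing else was moved. Early on I brushed the soap's dome and later touched the scale housing (about 21 N), because the fingertips end 38 mm above the reported TCP.

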